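# Load the topping carousel and present the shaker to the rolls

### The job

Stand the dome-topped shaker upright and centred on the empty raised seat of the topping carousel and let go of it; then take the carousel by its wooden bar handle and turn it slowly and smoothly until the shaker, still standing, faces the tray of rolls. Finish while still gripping the handle and holding the carousel still there, with the shaker standing on its seat, and leave the flat-lidded jar, the empty tin and the kitchen timer where they are.

Things in the scene. Friction and masses are not known exactly. Their poses are not given: they have to be found in the camera images.
- shaker: Loose round steel shaker with a pierced dome top, about 0.2 to 0.33 kg, weight low down: straight body 50 mm in diameter up to 60 mm, a lid 53 mm in diameter from 60 to 68 mm, then the dome, 90 mm high in all. Starts upright on the counter on the robot's left or right, near the robot. Origin: centre of its underside, z up. Its yaw does not matter.
- seat_top (a point): Centre of the flat rubber top of the empty raised seat on the carousel: a pad 44 mm square (narrower than the shaker) on a 24 mm stem, 50 mm above the disc, 86 mm above the counter, 100 mm from the carousel's axis. No rim: the shaker just stands on it. Turns with the carousel; its x axis points straight out from the axis.
- carousel_base: Fixed round foot of the carousel, 190 mm in diameter. Origin: on the turning axis at counter height, z up, x where the seat points at joint 0. The wooden disc on it: 270 mm in diameter, top 36 mm above the counter. Three glass jars with steel lids (49 mm wide, tops 109 mm above the counter) are fixed on it, 100 mm from the axis, at 90, 180 and 270 degrees from the seat.
- carousel (a joint): Turn of the disc about its vertical axis, rad, positive counter-clockwise seen from above; 0 when the seat points along the x axis of carousel_base, stops at -2.6 and 2.6. It turns easily (about 0.05 Nm of friction), no detents or spring, stays where it is left. Turn it slowly in one smooth motion: quick stop-and-go steps topple the shaker. Starts between -0.4 and 0.4.
- handle: Wooden bar handle of the carousel, on a 18 mm post on the turning axis: 60 mm long, 14 mm thick, 40 mm high, from 136 to 176 mm above the counter. Free to be gripped across its 14 mm thickness from above. Origin: centre of its underside, on the axis. Its x axis runs along its length and points to the seat; it turns with the carousel.
- tray: Fixed square aluminium tray, 180 mm by 180 mm, 14 mm high, with four bread rolls (tops 40 mm above the counter). Stands beyond the carousel on the left or on the right; its centre lies 285 mm from the carousel's axis, so that the seat faces it when the joint reads +1.047 (tray on the +y side of carousel_base) or -1.047 (on the -y side). Origin: centre of its underside.
- flat_jar: Bystander: loose steel jar with a flat lid, 64 mm in diameter, 74 mm high, standing on the counter on the side opposite the shaker. Origin: centre of its underside.
- tin: Bystander: loose empty dark baking tin, 110 x 170 mm, 65 mm high, where the tray could have stood on the carousel's other side. Origin: centre of its underside.
- timer: Bystander: loose round kitchen timer, 60 mm in diameter, 37 mm high, on the counter just beyond the carousel. Origin: centre of its underside.
Things that resemble listed ones, but are neither listed nor needed, are in the scene too. Leave any orange or purple look-alike of the shaker alone.

How it is judged (in metres and radians):
On the way, in this order (a step that is already met when the one before it is completed fails the run):
1. the shaker stands upright and centred on the raised seat, let go, before the carousel has been turned to the tray (still more than 0.25 rad away) (horizontal distance between shaker and seat_top below 0.012 m and z of shaker in the frame of seat_top between -0.004 and 0.004 m and angle between shaker's own z axis and vertical below 0.1 rad and contact force between shaker and seat above 0.5 N and contact force between shaker and the arm below 0.1 N and contact force between shaker and the fingers below 0.1 N and linear speed of shaker below 0.03 m/s and not ((y of tray in the frame of carousel_base above 0 m and value of joint carousel between 0.797 and 1.297 rad) or (y of tray in the frame of carousel_base below 0 m and value of joint carousel between -1.297 and -0.797 rad))), for 0.3 s.
2. the shaker on its seat faces the tray of rolls and the fingers hold the handle (horizontal distance between shaker and seat_top below 0.012 m and z of shaker in the frame of seat_top between -0.004 and 0.004 m and angle between shaker's own z axis and vertical below 0.1 rad and contact force between shaker and seat above 0.5 N and contact force between shaker and the arm below 0.1 N and ((y of tray in the frame of carousel_base above 0 m and value of joint carousel between 0.917 and 1.177 rad) or (y of tray in the frame of carousel_base below 0 m and value of joint carousel between -1.177 and -0.917 rad)) and contact force between the fingers and handle above 2 N), for 0.2 s.
At the end, for the whole second after the job is handed in: Shaker upright (0.1 rad) and at rest on the seat, within 12 mm of its centre, untouched by the robot; the seat points at the tray's centre within 0.13 rad (7.5 degrees); the carousel is still (under 0.05 rad/s) and the fingers are still on the bar handle with more than 2 N (all of step 2 and contact force between shaker and the fingers below 0.1 N and linear speed of shaker below 0.03 m/s and velocity of joint carousel between -0.05 and 0.05 rad/s); the arm keeps its last pose, push and grip.
It fails at once if the flat-lidded jar is pushed more than 30 mm or tipped (distance of flat_jar from where it was at the start of the episode above 0.03 m or angle between flat_jar's own z axis and vertical above 0.35 rad).
It fails at once if the empty tin is pushed more than 30 mm or tipped (distance of tin from where it was at the start of the episode above 0.03 m or angle between tin's own z axis and vertical above 0.35 rad).
It fails at once if the timer is pushed more than 30 mm or tipped (distance of timer from where it was at the start of the episode above 0.03 m or angle between timer's own z axis and vertical above 0.35 rad).
It also fails if it takes over 51 s, if anything falls off the work surface, if the arm or the gripper's body presses on something with over 40 N, if the wrist force passes 120 N, or if a joint passes its speed limit or range.

### The arm

A 6-joint arm with a two-finger parallel gripper is mounted at the origin on the work surface. World frame = base frame: x ahead of the robot, y to its left, z up, the work surface at z = 0. Lengths are in mm, angles in rad, forces in N, time in s.
With the tool pointing down it reaches from about 400 to 925 mm from the base axis. Payload 12.5 kg.
Tool frame: the origin (TCP) lies where the fingers leave the gripper's body, on its centre line; the fingertips stand 78 mm ahead of it and the grasp point (between the pads) lies 59 mm ahead of it (env.tip_extent is the distance from the TCP to the fingertips, in mm); z points along the fingers, y is the direction in which the jaws open and shut (so a half turn about z gives the same grasp; the last joint's range is limited). The gripper opens to 95 mm and grips with 3 to 60 N. Pads are 20 mm wide; open, the fingers measure 119 mm over their backs; the gripper's body (75 mm by 180 mm) begins 59 mm behind the grasp point.
Start: joints at [1.129, 0.491, 1.559, -0, 1.092, -0.106], TCP at [205.934, 590.109, 292.261] pointing down, gripper open.
Joint ranges: [-3.1, 3.1], [-0.84, 2.19], [0.05, 2.79], [-1.13, 4.28], [0.06, 2.93], [-2.69, 2.69]. Speed limits (rad/s): [2.22, 2.22, 2.79, 3.14, 3.14, 3.14].

### API

Orientations are given as [roll, pitch, yaw] about the fixed x, y, z axes, in that order (R = Rz(yaw) Ry(pitch) Rx(roll)).
In Python, from cell import env gives the robot as it stands. The module is installed in compiled form; this text tells all that it offers.
- The arm moves only by the tool play_rows, never from a script. Its argument "targets" is a list of rows, each an object with "linear": the shift along the tool's x, y, z in mm, a list of three; "turn": the turn about the tool's z in rad. A call has 1 to 20 rows; each row is the pose to reach, as a shift and turn from the pose commanded when the call began, along the tool's axes at that moment; what a row does not reach only later rows make up. A row lasts 1/8 s, in which the tool goes at most 62.5 mm and 10.7 degrees, less where a joint would pass 70% of its speed; a pose out of reach is approached as far as the arm can. A call with a gripper value outside its range is refused whole. "hand" is the finger opening in mm, from 0 to 95.1, set as the call begins (left out, the last holds). The fingers move at their own pace and stop on an object; the grip force is fixed at half the most. Time passes only in rows, so rows that repeat a pose let the fingers close. It gives the time, the measured TCP pose, the force and the opening at its end, in the units of the state.
- env.state(): the state, without advancing time (a new reading comes with each control period).
- env.read_camera(name): name is "scene" or "top"; returns (picture, depth): 384x512x3 uint8, red, green, blue; 384x512 float32, mm along the optical axis (not along the pixel's ray), 0 where there is no reading.
- env.camera_params(name): a dict with "fx", "fy", "cx", "cy" (pixels), "k1" (the pictures are not rectified: a ray, as slopes to the right and down, at radius r is drawn at 1 + k1 r^2 times it, then the intrinsics apply), "R" (3x3) and "t" (3): a world point X has camera coordinates R X + t. Camera axes: x right, y down, z forward; pixel columns grow to the right and rows downward; lengths in mm; the calibration is good to about 2 mm. A picture is of the moment at which its call begins. camera_params takes no time and is no camera call.
- env.job_done(): hands the job in, once; it reports no verdict.
The state is a dict: "t": time; "joints": joint angles; "qvel": joint speeds; "tau": joint torques, N m; "eef_pos": TCP position; "tcp_rot": TCP orientation; "ft_force": force on the tool from outside, world axes, zero at the start; "moment": the same for the moment, N m; "opening": opening from 0.0 (shut) to 1.0 (fully open).
Only numpy, scipy, OpenCV 4.12 (cv2) and the standard library are available. Lean on these libraries where they do the work, as an engineer would, in place of code of your own. Each camera call takes 0.05 s, during which the arm holds its last target.

## Working session

There is one attempt and no reset: what is moved stays moved. The work goes in short steps, Python scripts to look and compute and a tool call to move; the robot and the scene stay as the last step left them, time stands still between calls to the robot, and variables do not carry over. Pictures are saved under pics/ and viewed, and the job is handed in when it is done.

Besides the shell and the picture viewer there is one more tool, called after ">>>" as name([rows], argument=value, ...), one row to a line, values as JSON. play_rows: Moves the arm, as the interface text tells. Its arguments: {"type":"object","properties":{"targets":{"type":"array","items":{"type":"object","properties":{"linear":{"type":"array","items":{"type":"number"}},"turn":{"type":"number"}}}},"hand":{"type":"number"}},"required":["targets"]}

```bash
mkdir -p pics
cat > h.py <<'E'
import numpy as np, cv2
from cell import env
def cam(n,p):
    im,d=env.read_camera(n); cv2.imwrite(f'pics/{p}.png',cv2.cvtColor(im,cv2.COLOR_RGB2BGR)); np.savez(f'pics/{n}_{p}.npz',im=im,d=d); return im,d
def ray(n,u,v):
    P=env.camera_params(n)
    K=np.array([[P['fx'],0,P['cx']],[0,P['fy'],P['cy']],[0,0,1.]])
    xy=cv2.undistortPoints(np.array([[[u,v]]],float),K,np.array([P['k1'],0,0,0,0.]))[0,0]
    R=np.array(P['R']);t=np.array(P['t']); return -R.T@t, R.T@np.array([xy[0],xy[1],1]),
def atz(n,u,v,z):
    o,d=ray(n,u,v); return o+d*(z-o[2])/d[2]
def atd(n,u,v,dep):
    o,d=ray(n,u,v); return o+d*dep
def tri(n1,p1,n2,p2):
    o1,d1=ray(n1,*p1);o2,d2=ray(n2,*p2)
    s=np.linalg.lstsq(np.c_[d1,-d2],o2-o1,rcond=None)[0]
    a=o1+d1*s[0];b=o2+d2*s[1];return (a+b)/2,np.linalg.norm(a-b)
def cloud(n,p):
    d=np.load(f'pics/{n}_{p}.npz')['d'];P=env.camera_params(n)
    K=np.array([[P['fx'],0,P['cx']],[0,P['fy'],P['cy']],[0,0,1.]])
    v,u=np.mgrid[:384,:512]
    xy=cv2.undistortPoints(np.stack([u,v],-1).reshape(-1,1,2).astype(float),K,np.array([P['k1'],0,0,0,0.])).reshape(384,512,2)
    c=np.dstack([xy*d[...,None],d]); R=np.array(P['R']);t=np.array(P['t'])
    X=(c-t)@R; X[d<=0]=np.nan; return X
E
python3 - <<'E'
from h import *
print(env.state())
for n in('scene','top'):
    print(n,env.camera_params(n)); cam(n,n+'0')
E
```

```text
{'t': 0.0, 'joints': array([ 1.12940008e+00,  4.91600754e-01,  1.55947793e+00, -4.26982943e-06,
        1.09169437e+00, -1.05628488e-01]), 'qvel': array([-1.34194788e-04,  4.36493619e-04, -6.37802901e-05, -1.94320779e-04,
        1.41910761e-03,  1.30755928e-03]), 'tau': array([-9.17077887e-04, -6.12642717e+01, -2.58181643e+01,  6.93516224e-02,
        4.81349160e-02, -6.39425434e-05]), 'eef_pos': array([205.85903368, 589.94989931, 291.62629607]), 'tcp_rot': array([-3.14041843e+00, -1.20686954e-04,  2.80582679e+00]), 'ft_force': array([-1.34995388,  0.39970761, -0.26573163]), 'moment': array([ 0.02394505, -0.02056125, -0.06170035]), 'opening': 1.003266875680512}
scene {'fx': 384.2381218799387, 'fy': 384.2381218799387, 'cx': 254.9610086993462, 'cy': 189.62971318885218, 'k1': -0.11917335411079599, 'R': array([[ 0.75633523,  0.65416696, -0.00475495],
       [ 0.43427125, -0.50750548, -0.74420875],
       [-0.48924994,  0.56080636, -0.66793018]]), 't': array([-381.49347599, -180.89988599, 1493.69142237])}
top {'fx': 348.0245325914361, 'fy': 348.0245325914361, 'cx': 257.4453486445292, 'cy': 189.6728053002305, 'k1': 0.012649889646808136, 'R': array([[ 0.01692666, -0.99985106, -0.00336842],
       [-0.99590729, -0.01656056, -0.0888505 ],
       [ 0.08878148,  0.00485858, -0.99603928]]), 't': array([-59.30054704, 535.95570021, 960.36586492])}
```

View pics/scene0.png

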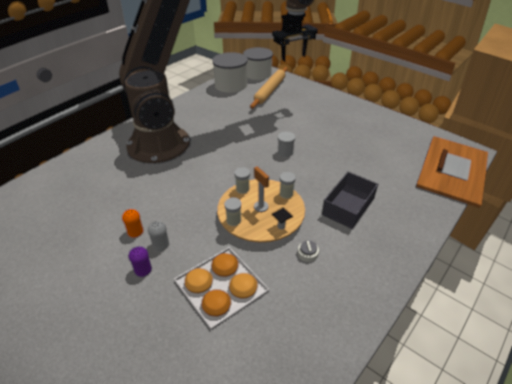

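View pics/top0.png

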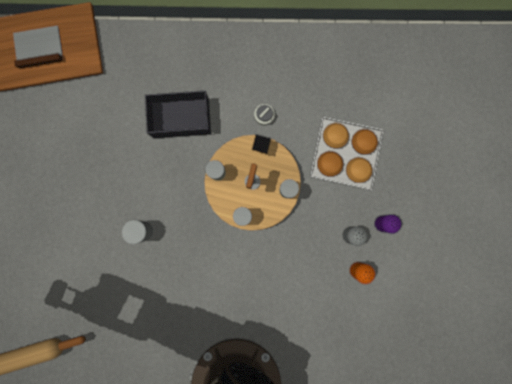

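In the scene view, three things could be the shaker: grey (158,236), orange (133,222) and purple (140,262). The flat jar is at (286,143). The grey domed one fits the description, so I'll confirm it in enlarged crops.

Run:
```python
from h import *
a=cv2.imread('pics/scene0.png');b=cv2.imread('pics/top0.png')
A=cv2.resize(a[190:290,100:220],None,fx=4,fy=4,interpolation=cv2.INTER_CUBIC)
B=cv2.resize(b[200:290,330:410],None,fx=4,fy=4,interpolation=cv2.INTER_CUBIC)
c=np.zeros((400,800,3),np.uint8);c[:,:480]=A;c[:360,480:]=B;cv2.imwrite('pics/c1.png',c)
A=cv2.resize(a[150:250,205:315],None,fx=3.6,fy=3.6,interpolation=cv2.INTER_CUBIC)
B=cv2.resize(b[130:235,200:305],None,fx=3.6,fy=3.6,interpolation=cv2.INTER_CUBIC)
c=np.zeros((400,800,3),np.uint8);c[:360,:396]=A;c[:378,400:778]=B;cv2.imwrite('pics/c2.png',c)
```

```text
(no output)
```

View pics/c1.png

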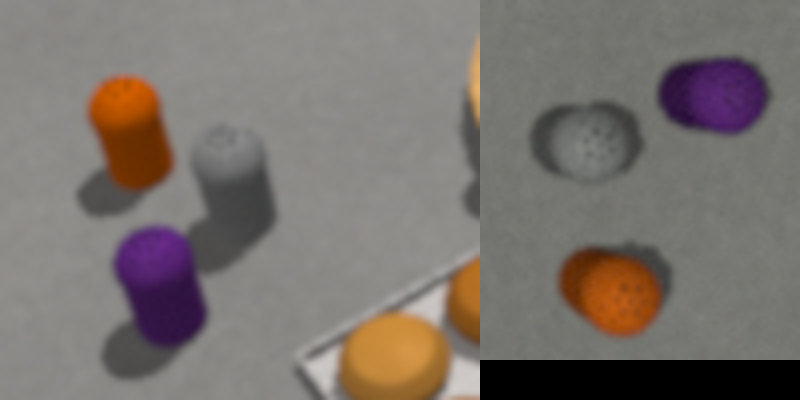

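View pics/c2.png

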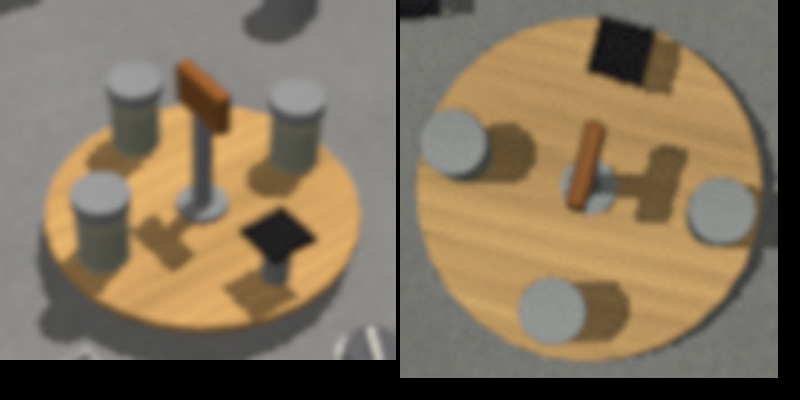

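Run:
```python
from h import *
np.set_printoptions(precision=1,suppress=True)
X={n:cloud(n,n+'0') for n in('scene','top')}
I={n:np.load(f'pics/{n}_{n}0.npz')['im'].astype(int) for n in X}
s=lambda u,v:(205+u/3.6,150+v/3.6); t=lambda u,v:(200+(u-400)/3.6,130+v/3.6)
print('seat',tri('scene',s(278,236),'top',t(622,51)))
print('jars',tri('scene',s(135,82),'top',t(456,143)), tri('scene',s(297,96),'top',t(622,51))[1], )
print('jarR',tri('scene',s(101,193),'top',t(722,210)),'jarback?',tri('scene',s(135,82),'top',t(552,310)),tri('scene',s(297,96),'top',t(456,143)))
def cl(name,u0,u1,v0,v1,zlo,zhi,f=None):
  for n,(a,b,c,d) in {name:(u0,u1,v0,v1)}.items():
    P=X[n][c:d,a:b].reshape(-1,3);im=I[n][c:d,a:b].reshape(-1,3)
    m=(P[:,2]>zlo)&(P[:,2]<zhi)
    if f is not None:m&=f(im)
    P=P[m];
    print(name,len(P),'mean',P.mean(0),'med',np.median(P,0),'min',P.min(0),'max',P.max(0)); return P
print('seat');
dark=lambda i:i.sum(1)<90
P=cl('top',250,275,132,157,70,100,dark);cv=cv2.minAreaRect(P[:,:2].astype(np.float32));print(cv)
P=cl('scene',268,298,203,228,75,100,dark);print(cv2.minAreaRect(P[:,:2].astype(np.float32)))
print('handle')
br=lambda i:(i[:,0]>i[:,2]+40)
for a in (('top',243,262,160,192),('scene',250,272,163,192)):
  P=cl(*a,160,190);print(cv2.minAreaRect(P[:,:2].astype(np.float32)))
print('shaker')
for a in (('top',340,375,220,250),('scene',143,172,216,255)):
  P=cl(*a,15,100)
  for lo,hi in((20,60),(60,70),(70,100)):
    Q=P[(P[:,2]>lo)&(P[:,2]<hi)];print(lo,len(Q),Q.mean(0),Q.min(0),Q.max(0),cv2.minEnclosingCircle(Q[:,:2].astype(np.float32)))
print('jars')
for a in (('top',205,226,159,182),('top',278,302,177,202),('top',231,254,205,228)):
  P=cl(*a,100,120);print(cv2.minEnclosingCircle(P[:,:2].astype(np.float32)))
print('orange',cl('top',345,380,258,288,15,100).mean(0),'purple',cl('top',372,405,210,238,15,100).mean(0))
print('tray',atz('top',348,153,14))
for u,v in((322,118),(383,125),(373,189),(312,183)):print(atz('top',u,v,14))
print('timer',atz('top',265,114,37),'tin',X['top'][115,180],'flat',X['top'][232,134])
```

```text
seat (array([656. , -58.9,  81.1]), np.float64(2.763114404753956))
jars (array([533.6,   2.9, 155.8]), np.float64(124.61381597042116)) 32.89042448053259
jarR (array([ 535.5, -132.3,  106.4]), np.float64(3.1924951535140607)) jarback? (array([461.7, -11.5, 104.3]), np.float64(3.1991477007116815)) (array([581.2,  60.6, 107.4]), np.float64(4.226732801493751))
seat
top 177 mean [654.4 -58.5  87.2] med [654.2 -58.2  87. ] min [632.6 -76.7  83.5] max [675.7 -39.4  91.7]
((654.19384765625, -58.44659423828125), (35.532691955566406, 36.935123443603516), 77.41616821289062)
scene 2 mean [671.7 -75.9  85.4] med [671.7 -75.9  85.4] min [671.2 -78.8  84.8] max [672.1 -73.   86.1]
((671.6689453125, -75.87432861328125), (5.890616416931152, 0.0), 99.12397003173828)
handle
top 151 mean [558.1 -35.2 176. ] med [558.2 -35.1 176.6] min [529.3 -46.7 160.6] max [587.6 -23.3 180.8]
((558.571044921875, -34.9164924621582), (14.15367603302002, 59.64070129394531), 76.52392578125)
scene 126 mean [560.2 -39.2 171.9] med [560.7 -40.1 174. ] min [528.3 -50.  160.2] max [588.6 -21.9 178.1]
((558.6858520507812, -36.95
[... 1448 characters left out ...]
125, -132.0756378173828), 24.365629196166992)
top 279 mean [461.4 -12.  109.8] med [460.9 -12.2 109.8] min [437.8 -35.4 102.5] max [484.   11.  113.8]
((461.37957763671875, -11.941433906555176), 24.128419876098633)
top 412 mean [ 319.6 -329.8   71.6] med [ 320.2 -328.5   78.3] min [ 291.7 -360.4   15.1] max [ 342.8 -310.2   94.8]
top 403 mean [ 449.  -399.7   70.8] med [ 449.3 -397.2   77.7] min [ 423.  -430.2   15.3] max [ 473.6 -381.9   94. ]
orange [ 319.6 -329.8   71.6] purple [ 449.  -399.7   70.8]
tray [ 648. -309.   14.]
[ 749.8 -234.2   14. ]
[ 731.7 -410.4   14. ]
[ 545.1 -379.4   14. ]
[ 559.5 -205.8   14. ]
timer [752.  -68.2  37. ] tin [754.1 180.3   7.6] flat [414.3 274.2  76. ]
```

```bash
cat >> h.py <<'E'
def plan(frm,yaw,*tos):
    c,s=np.cos(yaw),np.sin(yaw)
    for x,y,z,w in tos:
        dx,dy,dz=x-frm[0],y-frm[1],z-frm[2]
        print('linear',np.round([dx*c+dy*s,dx*s-dy*c,-dz],1),'turn',round(-(w-yaw),3))
def st():
    s=env.state();print('t %.2f pos %s rot %s F %s open %.1f j %s'%(s['t'],np.round(s['eef_pos'],1),np.round(s['tcp_rot'],3),np.round(s['ft_force'],1),s['opening']*95.1,np.round(s['joints'],2)));return s
E
python3 - <<'E'
from h import *
print('apex',tri('scene',(156.2,223.7),'top',(359.5,234.5)))
X=cloud('scene','scene0')[216:256,143:173].reshape(-1,3)
P=X[(X[:,2]>25)&(X[:,2]<58)&(np.hypot(X[:,0]-415,X[:,1]+317)<40)]
A=np.c_[2*P[:,:2],np.ones(len(P))];q=np.linalg.lstsq(A,(P[:,:2]**2).sum(1),rcond=None)[0];print(q[:2],np.sqrt(q[2]+q[0]**2+q[1]**2),len(P))
plan((205.9,590.1,292.3),2.806,(500,100,292,2.618),(415.5,-317,240,2.618))
E
```

```text
apex (array([ 418.70040114, -317.22899135,   91.39684314]), np.float64(0.9209110194652511))
[ 414.84739865 -318.2943622 ] 23.739824502671322 134
linear [-4.391e+02 -3.659e+02  3.000e-01] turn 0.188
linear [-496.6 -787.5   52.3] turn 0.188
```

>>> play_rows([
  {"linear": [-30, -25, 0], "turn": 0},
  {"linear": [-75, -63, 0], "turn": 0},
  {"linear": [-120, -100, 0], "turn": 0.05},
  {"linear": [-165, -137, 0], "turn": 0.1},
  {"linear": [-210, -175, 0], "turn": 0.15},
  {"linear": [-255, -212, 0], "turn": 0.188},
  {"linear": [-300, -250, 0], "turn": 0.188},
  {"linear": [-345, -287, 0], "turn": 0.188},
  {"linear": [-390, -327, 0], "turn": 0.188},
  {"linear": [-420, -370, 0], "turn": 0.188},
  {"linear": [-440, -420, 0], "turn": 0.188},
  {"linear": [-450, -475, 0], "turn": 0.188},
  {"linear": [-458, -530, 5], "turn": 0.188},
  {"linear": [-466, -585, 15], "turn": 0.188},
  {"linear": [-474, -640, 25], "turn": 0.188},
  {"linear": [-482, -695, 35], "turn": 0.188},
  {"linear": [-490, -745, 45], "turn": 0.188},
  {"linear": [-495, -775, 52], "turn": 0.188},
  {"linear": [-497, -788, 52], "turn": 0.188},
  {"linear": [-497, -788, 52], "turn": 0.188},
], hand=95)

```text
t: 2.6
eef_pos: [415.5, -317.6, 240.2]
tcp_rot: [3.141, -0.0, 2.617]
ft_force: [-0.9, 1.0, -0.2]
opening: 1.001
```

Run:
```python
from h import *
s=st()
cam('top','top1');cam('scene','scene1')
a=cv2.imread('pics/top1.png')[190:310,310:450];cv2.imwrite('pics/c3.png',cv2.resize(a,None,fx=4,fy=4,interpolation=3))
p=s['eef_pos'];plan(p,s['tcp_rot'][2],(415.5,-317.5,101,2.618))
```

```text
t 2.60 pos [ 415.5 -317.6  240.2] rot [ 3.141 -0.     2.617] F [-0.9  1.  -0.2] open 95.2 j [-0.78  0.41  1.87  0.    0.86 -1.83]
linear [0.000e+00 1.000e-01 1.392e+02] turn -0.001
```

View pics/c3.png

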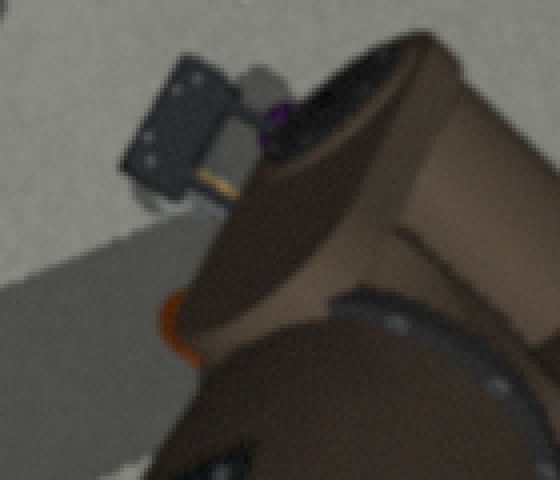

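Run:
```python
import cv2
a=cv2.imread('pics/scene1.png')[130:300,70:230];cv2.imwrite('pics/c4.png',cv2.resize(a,None,fx=3.5,fy=3.5,interpolation=3))
```

```text
(no output)
```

View pics/c4.png

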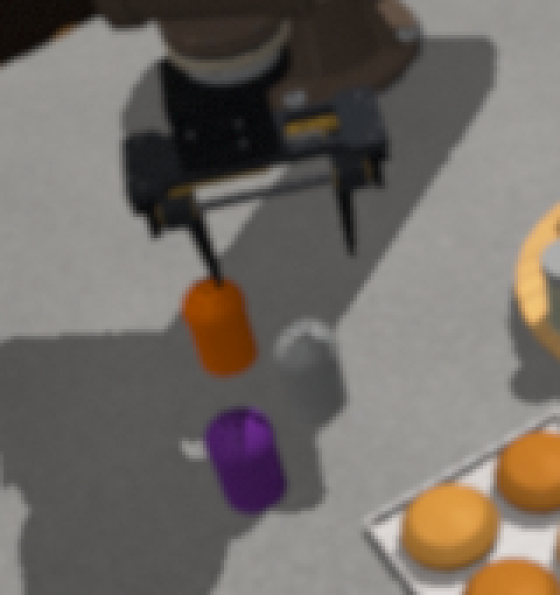

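Run:
```python
from h import *
for p in((132.3,210.9),(170.6,202)): print(atz('scene',*p,162))
```

```text
[ 397.3037518  -363.14370463  162.        ]
[ 447.97592529 -275.25287666  162.        ]
```

>>> play_rows([
  {"linear": [0, 0, 20], "turn": 0},
  {"linear": [0, 0, 50], "turn": 0},
  {"linear": [0, 0, 80], "turn": 0},
  {"linear": [0, 0, 105], "turn": 0},
  {"linear": [0, 0, 125], "turn": 0},
  {"linear": [0, 0, 135], "turn": 0},
  {"linear": [0, 0, 139], "turn": 0},
  {"linear": [0, 0, 139], "turn": 0},
])

```text
t: 3.7
eef_pos: [415.7, -317.5, 101.6]
tcp_rot: [-3.142, 0.0, 2.618]
ft_force: [0.7, -0.5, 0.2]
opening: 1.003
```

>>> play_rows([
  {"linear": [0, 0, 0], "turn": 0},
  {"linear": [0, 0, 0], "turn": 0},
  {"linear": [0, 0, 0], "turn": 0},
  {"linear": [0, 0, 0], "turn": 0},
  {"linear": [0, 0, 0], "turn": 0},
  {"linear": [0, 0, 0], "turn": 0},
], hand=40)

```text
t: 4.45
eef_pos: [415.5, -317.7, 101.2]
tcp_rot: [3.142, 0.0, 2.618]
ft_force: [-0.4, -0.3, -0.5]
opening: 0.546
```

Run:
```python
from h import *
s=st();
plan(s['eef_pos'],s['tcp_rot'][2],(415.5,-317.5,280,2.618),(655.5,-58.2,280,2.909),(655.5,-58.2,205,2.909))
```

```text
t 4.45 pos [ 415.5 -317.7  101.2] rot [3.142 0.    2.618] F [-0.4 -0.3 -0.5] open 51.9 j [-0.78  0.63  1.97  0.    0.54 -1.83]
linear [ 1.000e-01  2.000e-01 -1.788e+02] turn -0.0
linear [ -78.   344.7 -178.8] turn -0.291
linear [ -78.   344.7 -103.8] turn -0.291
```

>>> play_rows([
  {"linear": [0, 0, 0], "turn": 0},
  {"linear": [0, 0, -8], "turn": 0},
  {"linear": [0, 0, -25], "turn": 0},
  {"linear": [0, 0, -50], "turn": 0},
  {"linear": [0, 0, -80], "turn": 0},
  {"linear": [0, 0, -110], "turn": 0},
  {"linear": [-2, 8, -140], "turn": 0},
  {"linear": [-6, 28, -165], "turn": -0.02},
  {"linear": [-13, 58, -180], "turn": -0.05},
  {"linear": [-21, 93, -190], "turn": -0.08},
  {"linear": [-29, 128, -190], "turn": -0.11},
  {"linear": [-37, 163, -190], "turn": -0.14},
  {"linear": [-45, 198, -190], "turn": -0.17},
  {"linear": [-53, 233, -190], "turn": -0.2},
  {"linear": [-60, 265, -190], "turn": -0.23},
  {"linear": [-66, 293, -190], "turn": -0.25},
  {"linear": [-72, 316, -190], "turn": -0.27},
  {"linear": [-76, 334, -190], "turn": -0.285},
  {"linear": [-78, 343, -190], "turn": -0.291},
  {"linear": [-78, 344.7, -190], "turn": -0.291},
])

```text
t: 6.95
eef_pos: [655.5, -58.1, 291.1]
tcp_rot: [-3.142, -0.0, 2.909]
ft_force: [0.1, -0.4, -3.6]
opening: 0.545
```

Run:
```python
from h import *
s=st()
cam('top','top2');cam('scene','scene2')
a=cv2.imread('pics/top2.png')[70:270,160:400];a2=cv2.imread('pics/scene2.png')[90:270,190:350]
c=np.zeros((500,800,3),np.uint8);c[:400,:480]=cv2.resize(a,None,fx=2,fy=2);c[:360,480:]=cv2.resize(a2,None,fx=2,fy=2);cv2.imwrite('pics/c5.png',c)
```

```text
t 6.95 pos [655.5 -58.1 291.1] rot [-3.142 -0.     2.909] F [ 0.1 -0.4 -3.6] open 51.9 j [-0.19  0.54  1.47  0.    1.13 -1.53]
```

View pics/c5.png

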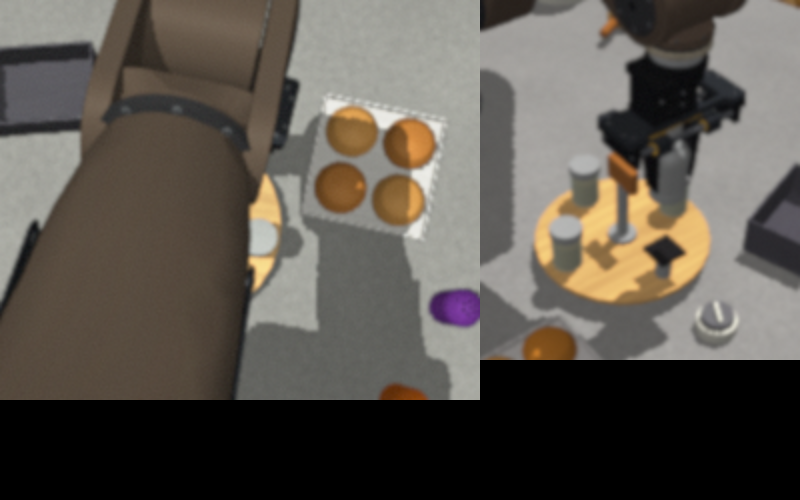

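>>> play_rows([
  {"linear": [0, 0, 10], "turn": 0},
  {"linear": [0, 0, 30], "turn": 0},
  {"linear": [0, 0, 52], "turn": 0},
  {"linear": [0, 0, 72], "turn": 0},
  {"linear": [0, 0, 86], "turn": 0},
  {"linear": [0, 0, 94], "turn": 0},
  {"linear": [0, 0, 99], "turn": 0},
  {"linear": [0, 0, 101], "turn": 0},
  {"linear": [0, 0, 101], "turn": 0},
  {"linear": [0, 0, 101], "turn": 0},
])

```text
t: 8.3
eef_pos: [655.6, -58.1, 190.6]
tcp_rot: [3.141, 0.001, 2.909]
ft_force: [-0.1, 0.0, -2.5]
opening: 0.544
```

Run:
```python
from h import *
s=st()
cam('scene','scene3')
a2=cv2.imread('pics/scene3.png')[130:250,210:330]
cv2.imwrite('pics/c6.png',cv2.resize(a2,None,fx=5,fy=5,interpolation=3))
```

```text
t 8.30 pos [655.6 -58.1 190.6] rot [3.141e+00 1.000e-03 2.909e+00] F [-0.1  0.  -2.5] open 51.7 j [-0.19  0.64  1.57  0.    0.93 -1.53]
```

View pics/c6.png

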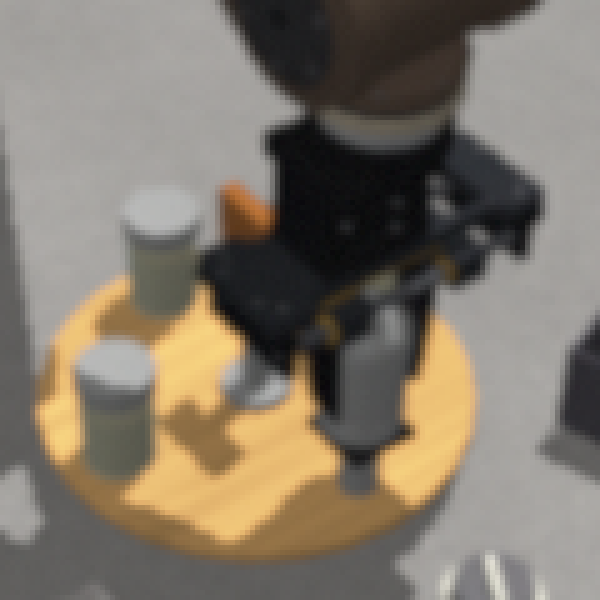

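>>> play_rows([
  {"linear": [0, 0, 1], "turn": 0},
  {"linear": [0, 0, 2], "turn": 0},
  {"linear": [0, 0, 2.7], "turn": 0},
  {"linear": [0, 0, 2.7], "turn": 0},
])

```text
t: 8.85
eef_pos: [655.5, -58.2, 187.4]
tcp_rot: [3.142, -0.0, 2.909]
ft_force: [-0.6, 0.5, -2.8]
opening: 0.545
```

>>> play_rows([
  {"linear": [0, 0, 0.5], "turn": 0},
  {"linear": [0, 0, 0.8], "turn": 0},
  {"linear": [0, 0, 0.8], "turn": 0},
])

```text
t: 9.22
eef_pos: [655.6, -58.2, 187.2]
tcp_rot: [3.141, 0.001, 2.909]
ft_force: [0.0, -1.1, 3.3]
opening: 0.546
```

>>> play_rows([
  {"linear": [0, 0, 0], "turn": 0},
  {"linear": [0, 0, 0], "turn": 0},
  {"linear": [0, 0, 0], "turn": 0},
  {"linear": [0, 0, 0], "turn": 0},
], hand=72)

```text
t: 9.72
eef_pos: [655.4, -58.1, 186.6]
tcp_rot: [3.141, -0.0, 2.909]
ft_force: [-0.1, -0.9, -0.1]
opening: 0.758
```

Run:
```python
from h import *
s=st()
cam('scene','scene4')
a2=cv2.imread('pics/scene4.png')[130:250,210:330]
cv2.imwrite('pics/c7.png',cv2.resize(a2,None,fx=5,fy=5,interpolation=3))
```

```text
t 9.72 pos [655.4 -58.1 186.6] rot [ 3.141 -0.     2.909] F [-0.1 -0.9 -0.1] open 72.1 j [-0.19  0.65  1.57  0.    0.92 -1.53]
```

View pics/c7.png

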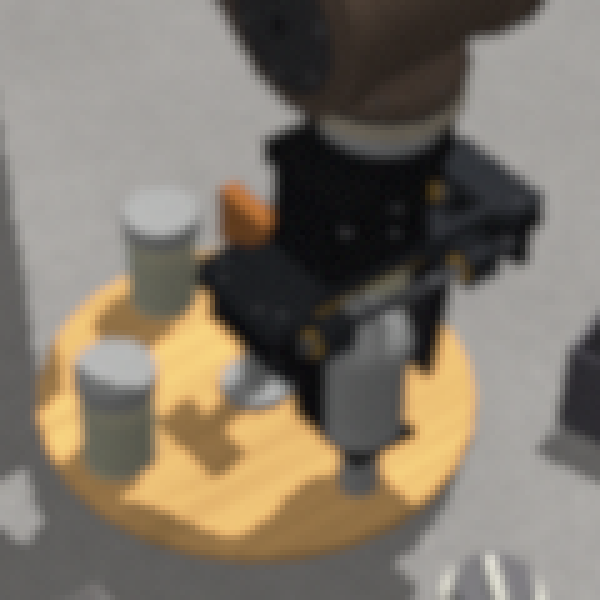

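>>> play_rows([
  {"linear": [0, 0, -3], "turn": 0},
  {"linear": [0, 0, -10], "turn": 0},
  {"linear": [0, 0, -22], "turn": 0},
  {"linear": [0, 0, -40], "turn": 0},
  {"linear": [0, 0, -60], "turn": 0},
  {"linear": [0, 0, -80], "turn": 0},
  {"linear": [0, 0, -100], "turn": 0},
  {"linear": [0, 0, -115], "turn": 0},
  {"linear": [0, 0, -122], "turn": 0},
  {"linear": [0, 0, -123], "turn": 0},
])

```text
t: 11.02
eef_pos: [655.4, -58.2, 310.0]
tcp_rot: [3.141, 0.0, 2.909]
ft_force: [-0.4, 0.5, 0.5]
opening: 0.757
```

Run:
```python
from h import *
np.set_printoptions(precision=1,suppress=True)
s=st()
cam('scene','scene5')
a2=cv2.imread('pics/scene5.png')[130:250,210:330]
cv2.imwrite('pics/c8.png',cv2.resize(a2,None,fx=5,fy=5,interpolation=3))
X=cloud('scene','scene5').reshape(-1,3)
P=X[(X[:,2]>100)&(X[:,2]<145)&(np.hypot(X[:,0]-655.5,X[:,1]+58)<40)]
A=np.c_[2*P[:,:2],np.ones(len(P))];q=np.linalg.lstsq(A,(P[:,:2]**2).sum(1),rcond=None)[0];print(q[:2],np.sqrt(q[2]+q[0]**2+q[1]**2),len(P))
plan(s['eef_pos'],s['tcp_rot'][2],(558.4,-35.1,309,2.909),(558.4,-35.1,217,2.909))
```

```text
t 11.03 pos [655.4 -58.2 310. ] rot [3.1 0.  2.9] F [-0.4  0.5  0.5] open 72.0 j [-0.2  0.5  1.4  0.   1.2 -1.5]
[653.3 -59.4] 24.233798942639936 201
linear [99.7  0.1  1. ] turn -0.0
linear [99.7  0.1 93. ] turn -0.0
```

View pics/c8.png

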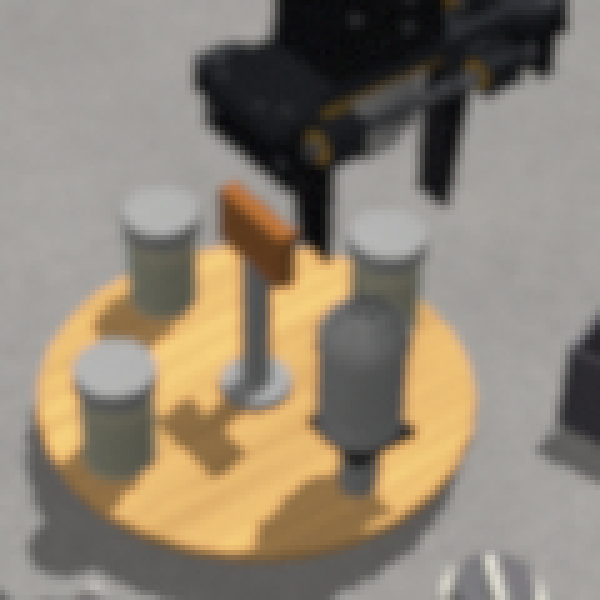

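>>> play_rows([
  {"linear": [10, 0, 0], "turn": 0},
  {"linear": [30, 0, 0], "turn": 0},
  {"linear": [52, 0, 0], "turn": 0},
  {"linear": [74, 0, 0], "turn": 0},
  {"linear": [90, 0, 0], "turn": 0},
  {"linear": [98, 0, 0], "turn": 0},
  {"linear": [99.7, 0, 5], "turn": 0},
  {"linear": [99.7, 0, 20], "turn": 0},
  {"linear": [99.7, 0, 40], "turn": 0},
  {"linear": [99.7, 0, 60], "turn": 0},
  {"linear": [99.7, 0, 76], "turn": 0},
  {"linear": [99.7, 0, 86], "turn": 0},
  {"linear": [99.7, 0, 91], "turn": 0},
  {"linear": [99.7, 0, 92], "turn": 0},
  {"linear": [99.7, 0, 92], "turn": 0},
], hand=50)

```text
t: 12.95
eef_pos: [558.6, -35.2, 218.1]
tcp_rot: [3.141, 0.001, 2.909]
ft_force: [-0.3, -0.0, 0.2]
opening: 0.523
```

Run:
```python
from h import *
s=st()
cam('scene','scene6')
a2=cv2.imread('pics/scene6.png')[130:250,210:330]
cv2.imwrite('pics/c9.png',cv2.resize(a2,None,fx=5,fy=5,interpolation=3))
```

```text
t 12.95 pos [558.6 -35.2 218.1] rot [3.141e+00 1.000e-03 2.909e+00] F [-0.3 -0.   0.2] open 49.8 j [-0.18  0.49  1.8   0.    0.85 -1.52]
```

View pics/c9.png

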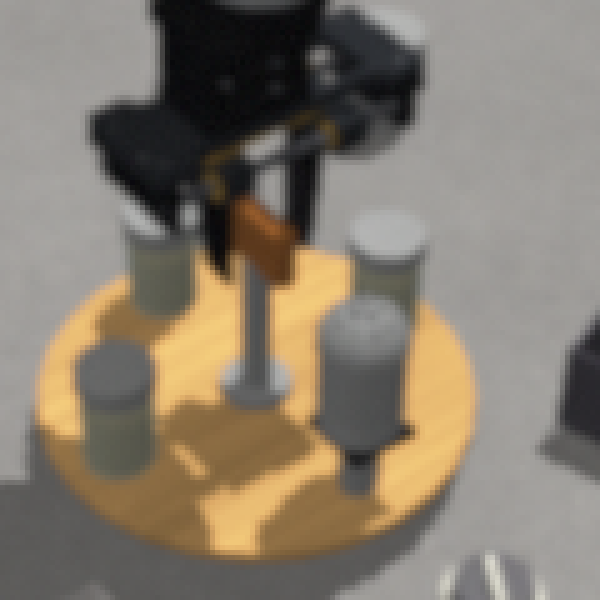

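>>> play_rows([
  {"linear": [0, 0, 0], "turn": 0},
  {"linear": [0, 0, 0], "turn": 0},
  {"linear": [0, 0, 0], "turn": 0},
  {"linear": [0, 0, 0], "turn": 0},
], hand=22)

```text
t: 13.5
eef_pos: [558.5, -35.2, 217.8]
tcp_rot: [3.141, 0.0, 2.909]
ft_force: [-0.7, 0.3, -0.3]
opening: 0.242
```

>>> play_rows([
  {"linear": [0, 0, 0], "turn": 0},
  {"linear": [0, 0, 0], "turn": 0},
], hand=18)

```text
t: 13.75
eef_pos: [558.5, -35.2, 217.7]
tcp_rot: [3.142, 0.0, 2.909]
ft_force: [0.5, 0.9, -0.1]
opening: 0.194
```

>>> play_rows([
  {"linear": [0, 0, 0], "turn": 0},
  {"linear": [0, 0, 0], "turn": 0},
], hand=15.5)

```text
t: 14.0
eef_pos: [558.5, -35.2, 217.8]
tcp_rot: [3.142, 0.0, 2.909]
ft_force: [-0.3, -0.1, 1.6]
opening: 0.163
```

>>> play_rows([
  {"linear": [0, 0, 0], "turn": 0},
  {"linear": [0, 0, 0], "turn": 0},
  {"linear": [0, 0, 0], "turn": 0},
  {"linear": [0, 0, 0], "turn": 0},
], hand=5)

```text
t: 14.5
eef_pos: [558.5, -35.4, 217.9]
tcp_rot: [-3.141, 0.0, 2.909]
ft_force: [-2.0, -3.4, 4.4]
opening: 0.147
```

Run:
```python
from h import *
s=st();print(s['moment'])
cam('scene','scene7')
a2=cv2.imread('pics/scene7.png')[130:250,210:330]
cv2.imwrite('pics/c10.png',cv2.resize(a2,None,fx=5,fy=5,interpolation=3))
```

```text
t 14.50 pos [558.5 -35.4 217.9] rot [-3.141  0.     2.909] F [-2.  -3.4  4.4] open 14.0 j [-0.18  0.49  1.8  -0.    0.85 -1.52]
[-0.76441743  0.16430491  0.03862931]
```

View pics/c10.png

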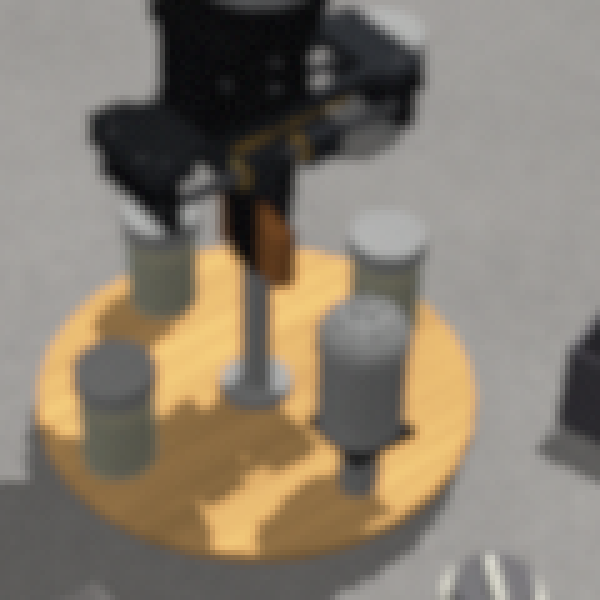

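>>> play_rows([
  {"linear": [0, 0, 0], "turn": 0.005},
  {"linear": [0, 0, 0], "turn": 0.015},
  {"linear": [0, 0, 0], "turn": 0.03},
  {"linear": [0, 0, 0], "turn": 0.05},
  {"linear": [0, 0, 0], "turn": 0.072},
  {"linear": [0, 0, 0], "turn": 0.094},
  {"linear": [0, 0, 0], "turn": 0.116},
  {"linear": [0, 0, 0], "turn": 0.138},
  {"linear": [0, 0, 0], "turn": 0.16},
  {"linear": [0, 0, 0], "turn": 0.182},
  {"linear": [0, 0, 0], "turn": 0.204},
  {"linear": [0, 0, 0], "turn": 0.226},
  {"linear": [0, 0, 0], "turn": 0.248},
  {"linear": [0, 0, 0], "turn": 0.27},
  {"linear": [0, 0, 0], "turn": 0.292},
  {"linear": [0, 0, 0], "turn": 0.312},
  {"linear": [0, 0, 0], "turn": 0.327},
  {"linear": [0, 0, 0], "turn": 0.337},
  {"linear": [0, 0, 0], "turn": 0.342},
  {"linear": [0, 0, 0], "turn": 0.342},
])

```text
t: 17.05
eef_pos: [558.4, -35.6, 217.9]
tcp_rot: [-3.141, 0.0, 2.567]
ft_force: [-2.8, -7.1, 5.7]
opening: 0.145
```

Run:
```python
from h import *
s=st();print(s['moment'])
cam('scene','scene8')
a2=cv2.imread('pics/scene8.png')[130:250,210:330]
cv2.imwrite('pics/c11.png',cv2.resize(a2,None,fx=5,fy=5,interpolation=3))
```

```text
t 17.05 pos [558.4 -35.6 217.9] rot [-3.141  0.     2.567] F [-2.8 -7.1  5.7] open 13.8 j [-0.18  0.49  1.8  -0.    0.85 -1.18]
[-1.16122666  0.37056804 -0.011426  ]
```

View pics/c11.png

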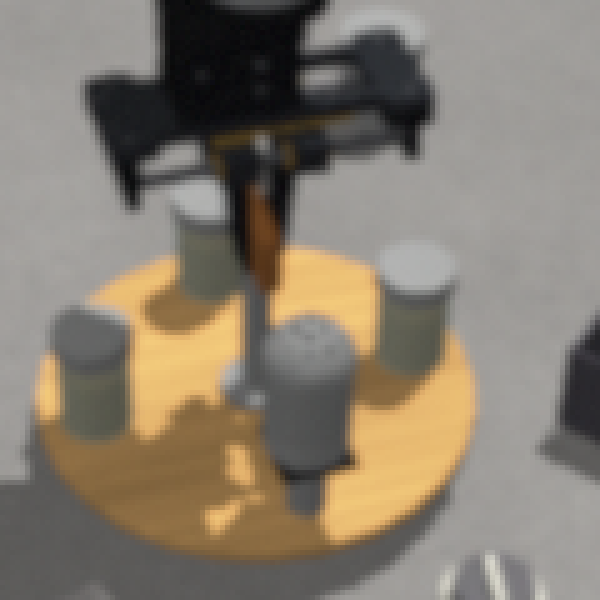

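Turning works and the shaker stays centred, so I'll continue.

>>> play_rows([
  {"linear": [0, 0, 0], "turn": 0.005},
  {"linear": [0, 0, 0], "turn": 0.015},
  {"linear": [0, 0, 0], "turn": 0.03},
  {"linear": [0, 0, 0], "turn": 0.05},
  {"linear": [0, 0, 0], "turn": 0.072},
  {"linear": [0, 0, 0], "turn": 0.094},
  {"linear": [0, 0, 0], "turn": 0.116},
  {"linear": [0, 0, 0], "turn": 0.138},
  {"linear": [0, 0, 0], "turn": 0.16},
  {"linear": [0, 0, 0], "turn": 0.182},
  {"linear": [0, 0, 0], "turn": 0.204},
  {"linear": [0, 0, 0], "turn": 0.226},
  {"linear": [0, 0, 0], "turn": 0.248},
  {"linear": [0, 0, 0], "turn": 0.27},
  {"linear": [0, 0, 0], "turn": 0.292},
  {"linear": [0, 0, 0], "turn": 0.312},
  {"linear": [0, 0, 0], "turn": 0.327},
  {"linear": [0, 0, 0], "turn": 0.337},
  {"linear": [0, 0, 0], "turn": 0.342},
  {"linear": [0, 0, 0], "turn": 0.342},
])

```text
t: 19.6
eef_pos: [558.2, -35.8, 217.8]
tcp_rot: [-3.141, 0.0, 2.225]
ft_force: [-3.9, -8.5, 5.0]
opening: 0.146
```

>>> play_rows([
  {"linear": [0, 0, 0], "turn": 0.005},
  {"linear": [0, 0, 0], "turn": 0.015},
  {"linear": [0, 0, 0], "turn": 0.03},
  {"linear": [0, 0, 0], "turn": 0.05},
  {"linear": [0, 0, 0], "turn": 0.072},
  {"linear": [0, 0, 0], "turn": 0.094},
  {"linear": [0, 0, 0], "turn": 0.116},
  {"linear": [0, 0, 0], "turn": 0.138},
  {"linear": [0, 0, 0], "turn": 0.16},
  {"linear": [0, 0, 0], "turn": 0.182},
  {"linear": [0, 0, 0], "turn": 0.204},
  {"linear": [0, 0, 0], "turn": 0.226},
  {"linear": [0, 0, 0], "turn": 0.248},
  {"linear": [0, 0, 0], "turn": 0.27},
  {"linear": [0, 0, 0], "turn": 0.292},
  {"linear": [0, 0, 0], "turn": 0.312},
  {"linear": [0, 0, 0], "turn": 0.327},
  {"linear": [0, 0, 0], "turn": 0.337},
  {"linear": [0, 0, 0], "turn": 0.342},
  {"linear": [0, 0, 0], "turn": 0.342},
])

```text
t: 22.1
eef_pos: [558.0, -35.9, 217.8]
tcp_rot: [-3.14, 0.001, 1.883]
ft_force: [-6.2, -11.1, 6.0]
opening: 0.144
```

Run:
```python
from h import *
s=st();print(s['moment'])
cam('scene','scene9');cam('top','top9')
a2=cv2.imread('pics/scene9.png')[130:250,200:320]
b=cv2.imread('pics/top9.png')[100:250,200:390]
c=np.zeros((500,800,3),np.uint8);c[:480,:480]=cv2.resize(a2,None,fx=4,fy=4,interpolation=3);c[:252,480:799]=cv2.resize(b,(319,252));cv2.imwrite('pics/c12.png',c)
X=cloud('scene','scene9').reshape(-1,3);np.set_printoptions(precision=1,suppress=True)
for (lo,hi) in((95,118),(118,145)):
  P=X[(X[:,2]>lo)&(X[:,2]<hi)&(np.hypot(X[:,0]-589,X[:,1]+130)<42)]
  A=np.c_[2*P[:,:2],np.ones(len(P))];q=np.linalg.lstsq(A,(P[:,:2]**2).sum(1),rcond=None)[0];print(q[:2],np.sqrt(q[2]+q[0]**2+q[1]**2),len(P),np.arctan2(q[1]+35.1,q[0]-558.4))
```

```text
t 22.10 pos [558.  -35.9 217.8] rot [-3.140e+00  1.000e-03  1.883e+00] F [ -6.2 -11.1   6. ] open 13.7 j [-0.18  0.49  1.8  -0.    0.85 -0.49]
[-1.68073906  0.7357114  -0.03037547]
[ 586.6 -130.1] 24.383576632668408 99 -1.282064949077367
[ 587.4 -130.4] 23.94912627143826 124 -1.2750891485770721
```

View pics/c12.png

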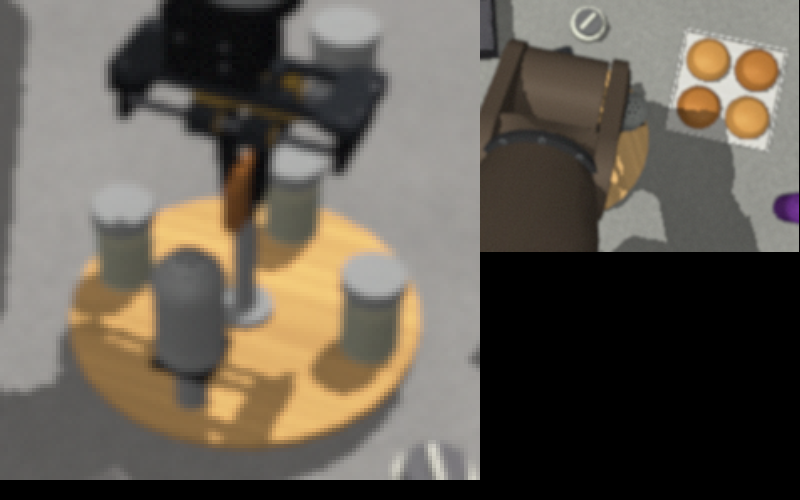

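>>> play_rows([
  {"linear": [0, 0, 0], "turn": 0},
  {"linear": [0, 0, 0], "turn": 0},
  {"linear": [0, 0, 0], "turn": 0},
  {"linear": [0, 0, 0], "turn": 0},
])

```text
t: 22.7
eef_pos: [558.0, -35.9, 217.8]
tcp_rot: [-3.14, 0.001, 1.883]
ft_force: [-6.7, -11.2, 6.7]
opening: 0.147
```

Run:
```python
from h import *
st(); print(env.job_done())
```

```text
t 22.70 pos [558.  -35.9 217.8] rot [-3.140e+00  1.000e-03  1.883e+00] F [ -6.7 -11.2   6.7] open 14.0 j [-0.18  0.49  1.8  -0.    0.85 -0.49]
the job is handed in; nothing more can be done
None
```

I stood the grey dome-topped shaker on the empty seat and let go. Then I gripped the bar handle, turned the carousel about 1.03 rad clockwise in three slow ramps, and handed in at t = 22.7 s with the handle still held. The hand-in gives no verdict.

**Last checks:**
- **Shaker:** the scene picture shows it upright on its seat. Its fitted centre is about 1–3 mm from where the seat should be.
- **Facing the tray:** the seat points at −1.258 rad by the tool's yaw and about −1.28 rad by the depth fit. The tray is at −1.258 rad, so that 0.02 rad difference is well inside the 0.13 rad limit.
- **Grip:** the fingers are at 14.0 mm, matching the bar's thickness. The steady force at the wrist is about 15 N, from the grip being slightly off the axis.
- **Other objects:** the flat jar, tin and timer were not touched. The timer looked unmoved in the last picture; I did not measure any of the three again.
- **Shaker check from one view only:** the arm hid the carousel from the top camera, so the shaker's final place rests on the scene camera alone.

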